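# Re-sleeve the roller carrier of the plate processor

## Robot

A 7-joint arm with a two-finger parallel gripper is mounted at the origin on the work surface. World frame = base frame: x ahead of the robot, y to its left, z up, the work surface at z = 0. Lengths are in m, angles in rad, forces in N, time in s.
With the tool pointing down it reaches from about 0.425 to 0.95 m from the base axis. Payload 4.7 kg.
Tool frame: the origin (TCP) lies on the centre line of the jaws, within the pads' length; the fingertips stand robot.nose_length ahead of it and the grasp point (between the pads) lies 8 mm behind it (robot.nose_length is the distance from the TCP to the fingertips, in m); z points along the fingers, x is the direction in which the jaws open and shut, and the axes are right-handed (so a half turn about z gives the same grasp; the last joint's range is limited). The gripper opens to 85 mm and grips with 20 to 120 N. Pads are 22 mm wide; open, the fingers measure 114 mm over their backs; the gripper's body (76 mm by 85 mm) begins 54 mm behind the grasp point. The pads swing forward as they close: fully open they stand 13 mm farther back than shut.
Start: joints at [-1.303, 0.469, -0.049, 1.532, 0.024, 1.141, -0.082], TCP at [0.197, 0.646, 0.211] pointing down, gripper open.
Joint ranges: [-2.59, 2.59], [-0.33, 1.99], [-1.39, 1.29], [0.1, 2.45], [-1.04, 4.18], [0.21, 1.99], [-2.66, 2.66]. Speed limits (rad/s): [2.57, 2.57, 3.14, 3.14, 3.14, 3.14, 3.14].

## Interface

Orientations are given as [roll, pitch, yaw] about the fixed x, y, z axes, in that order (R = Rz(yaw) Ry(pitch) Rx(roll)).
In Python, from plant import robot gives the robot as it stands. Calls block until the motion is done:
- robot.goto(position, orientation): joint-space move of the TCP to a pose.
- robot.move_straight(position, vel=0.15, attitude=None, contact_N=None): straight line of the TCP; attitude=None keeps the orientation; vel is the mean speed in m/s. With contact_N (N) it stops when the force on the tool has changed by that much, and returns True; else False.
- robot.move_joints(angles): joint-space move.
- robot.grip(opening, strength=None): opening from 0.0 (shut) to 1.0 (fully open); strength is the grip in N (None keeps the last); returns when the fingers have stopped.
- robot.sleep(seconds).
- robot.inverse_kinematics(position, orientation): joint angles nearest the present ones, or None.
- robot.sense(): the state.
- robot.grab_frame(name): name is "scene" or "top" or "wrist"; returns a dict with "image" (420x560x3 uint8, red, green, blue), "range_z" (420x560 float32, m along the optical axis (not along the pixel's ray), 0 where there is no reading), "fx", "fy", "cx", "cy" (pixels), "R" (3x3) and "t" (3): a world point X has camera coordinates R X + t. Camera axes: x right, y down, z forward; pixel columns grow to the right and rows downward; lengths in m; the calibration is good to about 2 mm. A picture is of the moment at which its call begins.
A pose or a line that the arm cannot do raises robot.IKError and nothing moves.
- robot.close_job(): hands the job in, once; it reports no verdict.
The state is a dict: "t": time; "joint_pos": joint angles; "joint_velocities": joint speeds; "effort": joint torques, N m; "tcp_pos": TCP position; "tcp_rot": TCP orientation; "wrist_force": force on the tool from outside, world axes, zero at the start; "torque": the same for the moment, N m; "opening": opening from 0.0 (shut) to 1.0 (fully open).
Only numpy, scipy, OpenCV 4.12 (cv2) and the standard library are available. Lean on these libraries where they do the work, as an engineer would, in place of code of your own. Each camera call takes 0.05 s, during which the arm holds its last target.

## Task

Draw the lock pin out of the roller carrier, hang it in the carrier's open side notch and let go of it; only then slide the dust cover fully back. Push every new brass sleeve from the white tray fully home, upright, one to a bore (any bores), and put every worn half-round shell lying in front of the carrier into the open drawer. Leave the beaker, tongs and glass pot where they stand.

Things in the scene. Friction and masses are not known exactly. Their poses are not given: they have to be found in the camera images.
- carrier: Roller carrier: aluminium block fixed on the table, 60 mm high, its right-angled sides 155 mm (x) by 230 mm (y). Origin at table height; x points away from the robot (give or take its yaw), y left, z up. Relative to the origin the block spans x -55 to 100, y -100 to 130 mm. Three equal bores lie in a row along y; the dust cover hides them at the start.
- bore0 (a point): Centre of the mouth, level with the block's top face (60 mm up), of the right-hand (-y) one of three equal blind round bores, 62 mm apart: 39.5 mm wide, 47 mm deep, mouth chamfered 1.5 mm. Axes as the carrier's. The block's front edge is 35 mm in front (-x) of the row.
- bore1 (a point): The same for the middle bore; same axes.
- bore2 (a point): The same for the left-hand (+y) bore; same axes. The lock pin's own bore lies in the same row, 43 mm farther to +y: 13.5 mm wide, 47 mm deep.
- notch (a point): Seat of the side notch: a 12 mm thick steel bracket at the block's right (-y) end with a slot 16 mm wide, open to the carrier's -x. Point on the slot's centre line, level with the bracket's top (65 mm up), 8 mm before the closed end, 45 mm from the open end. Axes as the carrier's. The pin hangs here, shank in the slot, head on the bracket. Open air below; the block's side is 28 mm to +y.
- pin_mid (a point): Centre of the lock pin, half-way up, at the shoulder between head and shank; z up along the pin. Below: steel shank 12 mm thick, 47 mm long, chamfered. Above: black cylindrical head 28 mm thick, 47 mm tall. 120 g. It starts in its bore, through a hole in the dust cover, head resting on the cover (shoulder 65 mm up), and blocks the cover.
- cover (a joint): Slide of the dust cover, a grey plate 72 x 220 mm, 5 mm thick, on top of the carrier (its top face 65 mm up): 0 = closed over the bores, 0.075 m = end stop, fully back along the carrier's +x, clear of the bores. About 2 N of friction; it stays where it is left. It cannot move while the lock pin is in its bore.
- cover_grip (a point): Point in the dust cover's upright black handle blade, to grip it by. The blade is 10 mm thick (carrier's x), 60 mm long (y), 40 mm tall; the point is 26 mm above the cover's top face, 14 mm below the blade's top. Axes as the carrier's; moves with the cover.
- cab_drawer0 (a joint): Opening of the drawer of the small grey cabinet at the left (290 mm wide, top 80 mm above the table): 0 shut, at most 0.166 m. It starts open by 0.13 to 0.16 m; 1 N of friction. Its bar handle sticks out 35 mm before its front.
- drawer_mid (a point): Point on the open drawer's inner floor (22 mm above the table), mid-width, 58 mm behind the inside of its front. x points into the cabinet, y along the width, z up. Inside 248 mm wide; side walls 36 mm, front about 45 mm above this floor. The cabinet's face is (opening - 0.064 m) to +x of the point: one reaches in from above between it and the drawer front.
- sleeve_a_mid (a point): Centre, half-way up, of a new brass sleeve standing in the white tray at the right, z up along it. 82 mm tall: below the point a spigot 38 mm thick, 41 mm long, foot chamfered 3 mm; above it a collar 46 mm thick, 41 mm tall. 250 g. Fully home the collar sits on the block and this point is at the bore's mouth. Tray fixed, floor 5 mm, walls 38 mm high. Sleeves are alike; it may be absent.
- sleeve_b_mid (a point): The same for another sleeve; it may be absent.
- sleeve_c_mid (a point): The same for another sleeve; it may be absent.
- shell_a_mid (a point): Centre (13 mm above what it lies on) of a worn half-round bearing shell of bare steel, an arched channel lying on its long edges on the table in front of the carrier. x along its length (70 mm), z up; 40 mm wide across y, 25 mm high, its sides upright for the lowest 11 mm. 180 g. It may be absent.
- shell_b_mid (a point): The same for another shell; it may be absent.
- shell_c_mid (a point): The same for another shell; it may be absent.
- beaker: Bystander, leave where it is: clear cup 70 mm tall, 52 mm wide, in the far right corner of the white tray. Origin at the centre of its underside.
- tongs: Bystander, leave where it is: wooden print tongs 200 mm long, flat on the table between the tray and the robot. Origin at the centre of its underside.
- dropper_pot: Bystander, leave where it is: amber glass pot 70 mm tall, 40 mm thick, between the carrier and the cabinet. Origin at the centre of its underside.
Mind the look-alikes: they are no part of the job. What is shaped like the part that bears shell_c_mid but brown or red is not meant.

How it is judged:
On the way, in this order (a step that is already met when the one before it is completed fails the run):
1. the lock pin hangs in the side notch, let go (horizontal distance between pin_mid and notch below 0.01 m and z of pin_mid in the frame of notch between -0.005 and 0.005 m and angle between pin_mid's own z axis and vertical below 0.15 rad and contact force between the fingers and pin below 0.3 N and linear speed of pin below 0.03 m/s), for 0.2 s.
2. the dust cover is slid fully back (value of joint cover above 0.068 m), for 0.2 s.
At the end, for the whole second after the job is handed in: Pin upright (0.15 rad) in the notch, shoulder within 10 mm sideways and 5 mm in height; cover open over 65 mm; each sleeve present within 4 mm of a bore mouth, tilt under 0.05 rad; each shell present inside the drawer, below its side walls' top; all let go and at rest (all of step 1 and value of joint cover above 0.065 m and (distance between sleeve_a_mid and bore0 below 0.004 m or distance between sleeve_a_mid and bore1 below 0.004 m or distance between sleeve_a_mid and bore2 below 0.004 m) and angle between each of sleeve_a_mid, sleeve_b_mid, sleeve_c_mid's own z axis and vertical below 0.05 rad and contact force between the fingers and sleeve_a below 0.3 N and linear speed of each of sleeve_a, sleeve_b, sleeve_c, shell_a, shell_b, shell_c below 0.03 m/s and (distance between sleeve_b_mid and bore0 below 0.004 m or distance between sleeve_b_mid and bore1 below 0.004 m or distance between sleeve_b_mid and bore2 below 0.004 m) and contact force between the fingers and sleeve_b below 0.3 N and (distance between sleeve_c_mid and bore0 below 0.004 m or distance between sleeve_c_mid and bore1 below 0.004 m or distance between sleeve_c_mid and bore2 below 0.004 m) and contact force between the fingers and sleeve_c below 0.3 N and x of shell_a_mid in the frame of drawer_mid between -0.058 and 0.13 m and y of shell_a_mid in the frame of drawer_mid between -0.122 and 0.122 m and z of shell_a_mid in the frame of drawer_mid between -0.002 and 0.035 m and contact force between the fingers and shell_a below 0.3 N and x of shell_b_mid in the frame of drawer_mid between -0.058 and 0.13 m and y of shell_b_mid in the frame of drawer_mid between -0.122 and 0.122 m and z of shell_b_mid in the frame of drawer_mid between -0.002 and 0.035 m and contact force between the fingers and shell_b below 0.3 N and x of shell_c_mid in the frame of drawer_mid between -0.058 and 0.13 m and y of shell_c_mid in the frame of drawer_mid between -0.122 and 0.122 m and z of shell_c_mid in the frame of drawer_mid between -0.002 and 0.035 m and contact force between the fingers and shell_c below 0.3 N); the robot touches nothing.
It fails at once if a bystander (beaker, tongs, glass pot) is knocked more than 50 mm from its place (distance of any of beaker, tongs, dropper_pot from where it was at the start of the episode above 0.05 m).
Of sleeve_a, sleeve_b, sleeve_c only 2 to 3 are there at a start; the rules pass over those that are not, and their reading is None.
Of shell_a, shell_b, shell_c only 2 to 3 are there at a start; the rules pass over those that are not, and their reading is None.
At some moment in a run one of shell_a, shell_b, shell_c may be knocked a few centimetres aside while the robot is not near it.
It also fails if it takes over 210 s, if anything falls off the work surface, if the arm or the gripper's body presses on something with over 40 N, if the wrist force passes 120 N, or if a joint passes its speed limit or range.

## Working session

There is one attempt and no reset: what is moved stays moved. The work goes in short steps, each a Python script; the robot and the scene stay as the last script left them, time stands still between calls to the robot, and variables do not carry over. Pictures are saved under pics/ and viewed, and the job is handed in when it is done.

```bash
ls; mkdir -p pics; cat > h.py <<'E'
import numpy as np, cv2, pickle
from plant import robot
def snap(name,fn):
    f=robot.grab_frame(name); pickle.dump(f,open('pics/%s.pkl'%fn,'wb'))
    cv2.imwrite('pics/%s.png'%fn,f['image'][:,:,::-1]); return f
def load(fn): return pickle.load(open('pics/%s.pkl'%fn,'rb'))
def world(f,u,v,d=None):
    # depth point(s)
    u=np.asarray(u,float);v=np.asarray(v,float)
    if d is None: d=f['range_z'][v.astype(int),u.astype(int)]
    c=np.stack([(u-f['cx'])/f['fx']*d,(v-f['cy'])/f['fy']*d,d],-1)
    return (c-np.asarray(f['t']))@np.asarray(f['R'])
def plane(f,u,v,z):
    u=np.asarray(u,float);v=np.asarray(v,float)
    R=np.asarray(f['R']);o=-R.T@np.asarray(f['t'])
    r=np.stack([(u-f['cx'])/f['fx'],(v-f['cy'])/f['fy'],np.ones_like(u)],-1)@R
    s=(z-o[2])/r[...,2]
    return o+r*s[...,None]
def cloud(f):
    v,u=np.mgrid[0:420,0:560]; return world(f,u,v,f['range_z'])
E
python3 - <<'E'
from h import *
for n in ['scene','top','wrist']:
    f=snap(n,n+'0'); R=np.array(f['R']);print(n,-R.T@np.array(f['t']),f['fx'],f['cx'],f['cy'],R[2])
s=robot.sense();print(s,robot.nose_length)
E
```

```text
pics
scene [1.28122791 0.71262012 0.7367986 ] 458.4332229401262 285.3079638448713 210.68764409584233 [-0.59445813 -0.60929825 -0.52476202]
top [ 0.37758245 -0.03548321  1.47124571] 535.7533877566372 282.9527941343018 199.2344803353345 [ 0.09306086  0.00743907 -0.99563263]
wrist [0.12813813 0.66602594 0.37339632] 349.9211795212339 283.22271341672695 209.72242396817083 [ 0.27446723 -0.08493688 -0.95783791]
{'t': 0.15, 'joint_pos': array([-1.30286643,  0.46929231, -0.04862223,  1.53341226,  0.02411734,
        1.14095424, -0.08230195]), 'joint_velocities': array([-0.00037356, -0.00415097, -0.00142398, -0.00426799,  0.00113827,
        0.00029722, -0.00112876]), 'effort': array([ 4.87902562e-04, -5.10765231e+01, -4.67039121e-02, -2.37981230e+01,
        1.07511686e-02,  5.33688435e-03, -6.47227893e-06]), 'tcp_pos': array([0.19726751, 0.64504974, 0.20978129]), 'tcp_rot': array([3.14154548e+00, 1.47925397e-03, 1.27402148e+00]), 'wrist_force': array([-0.76107583,  0.53882523,  0.27819484]), 'torque': array([ 0.03638986,  0.0046754 , -0.02430298]), 'opening': 1.0009777038289627} 0.011
```

View pics/top0.png

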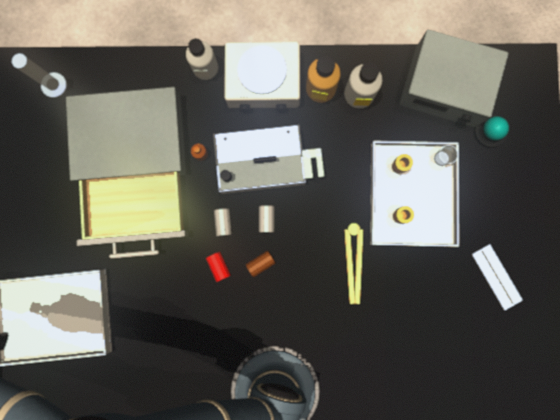

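View pics/scene0.png

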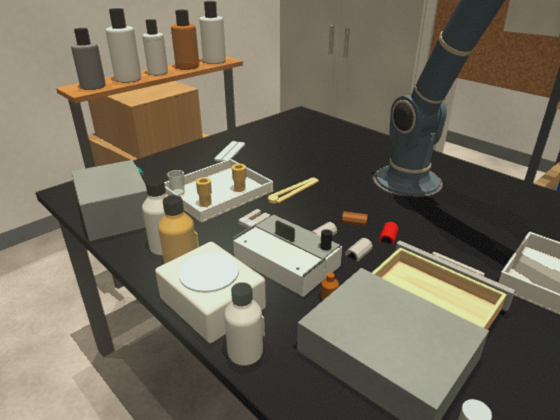

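View pics/wrist0.png

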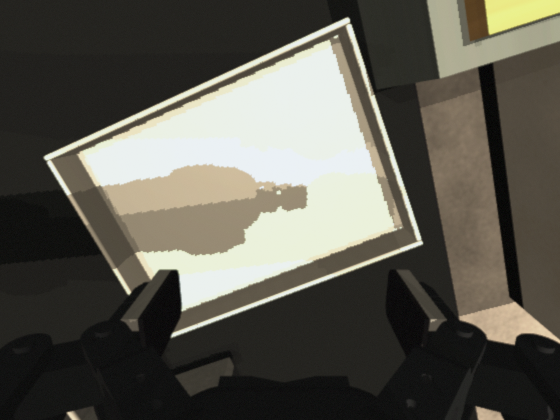

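```bash
python3 - <<'E'
from h import *
f=load('top0');P=cloud(f);
# general check of table depth
print('table',P[300:330,200:230,2].mean(),P[350,450],P[60,350])
sub=P[120:200,205:335]
z=sub[...,2]
for lo,hi in [(.052,.0625),(.0625,.075),(.08,.125)]:
    m=((z>lo)&(z<hi)); print(lo,m.sum(),np.median(z[m]))
img=cv2.resize(f['image'][110:280,190:470,::-1],None,fx=2.8,fy=2.8,interpolation=cv2.INTER_CUBIC)
cv2.imwrite('pics/topcrop.png',img)
for u,v in [(403,162),(404,214),(222,221),(266,218),(227,176),(265,160),(320,165),(130,200),(200,150)]:
    print(u,v,P[v,u])
# depth/height picture
h=np.clip(P[...,2]/.12*255,0,255).astype(np.uint8)
cv2.imwrite('pics/height.png',cv2.applyColorMap(cv2.resize(h[110:280,190:470],None,fx=2.8,fy=2.8,interpolation=cv2.INTER_NEAREST),cv2.COLORMAP_JET))
E
```

```text
table 0.009680413875962642 [ 0.10654065 -0.47064503 -0.00073287] [ 9.08793289e-01 -2.15651806e-01  4.47425924e-04]
0.052 2226 0.05994253686405093
0.0625 2939 0.0656442546172413
0.08 228 0.1068874470815259
403 162 [ 0.61082193 -0.34947743  0.03739609]
404 214 [ 0.47072479 -0.35055006  0.02825035]
222 221 [0.45429404 0.139765   0.03015022]
266 218 [0.46231293 0.02155666 0.02079403]
227 176 [0.56588651 0.11825319 0.1068209 ]
265 160 [0.60737667 0.02060046 0.10388836]
320 165 [ 0.59886182 -0.12330927  0.06981801]
130 200 [0.51297049 0.39097806 0.02483236]
200 150 [0.64317545 0.19638229 0.05815829]
```

View pics/topcrop.png

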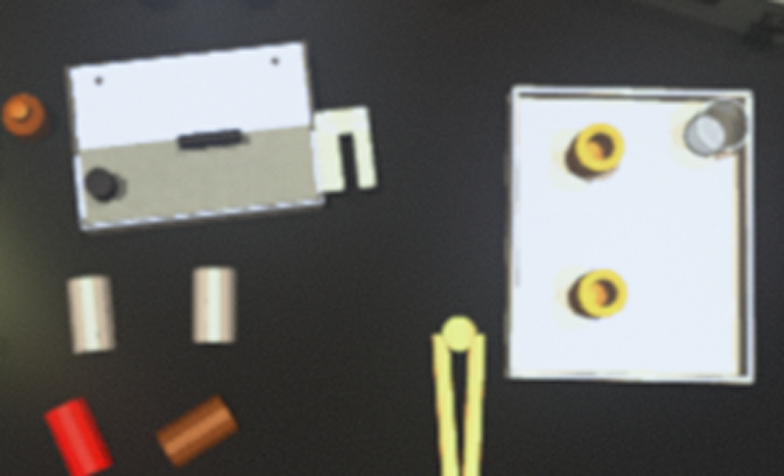

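View pics/height.png

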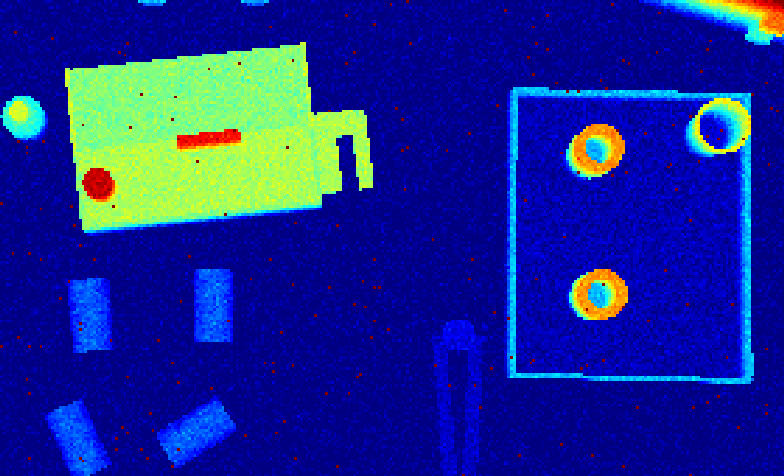

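```bash
cat >> h.py <<'E'
def carrier_rect(P,box):
    x,y,z=P[...,0],P[...,1],P[...,2]
    m=(x>box[0])&(x<box[1])&(y>box[2])&(y<box[3])&(z>.05)&(z<.075)
    return P[m]
E
python3 - <<'E'
from h import *
f=load('top0');P=cloud(f)
pts=carrier_rect(P,(.5,.75,-.085,.2))
r=cv2.minAreaRect(pts[:,:2].astype(np.float32)*1000);print(r,cv2.boxPoints(r))
# sleeves: collar top ring
for (u0,u1,v0,v1) in [(392,414,152,176),(392,416,204,228)]:
    q=P[v0:v1,u0:u1].reshape(-1,3); q=q[(q[:,2]>.078)&(q[:,2]<.098)]
    c,rad=cv2.minEnclosingCircle(q[:,:2].astype(np.float32)*1000); print('sleeve',c,rad,np.median(q[:,2]),len(q))
for (u0,u1,v0,v1) in [(210,234,204,240),(254,277,200,236)]:
    q=P[v0:v1,u0:u1].reshape(-1,3); q=q[(q[:,2]>.010)&(q[:,2]<.035)]
    r=cv2.minAreaRect(q[:,:2].astype(np.float32)*1000); print('shell',r,np.percentile(q[:,2],95))
q=P[165:190,215:240].reshape(-1,3); q=q[(q[:,2]>.1)&(q[:,2]<.12)]
c,rad=cv2.minEnclosingCircle(q[:,:2].astype(np.float32)*1000); print('pin',c,rad,np.median(q[:,2]))
q=P[150:170,245:285].reshape(-1,3); q=q[(q[:,2]>.09)&(q[:,2]<.12)]
r=cv2.minAreaRect(q[:,:2].astype(np.float32)*1000); print('blade',r,np.median(q[:,2]))
q=P[140:185,298:330].reshape(-1,3); q=q[(q[:,2]>.058)&(q[:,2]<.075)]
r=cv2.minAreaRect(q[:,:2].astype(np.float32)*1000); print('bracket',r,cv2.boxPoints(r))
E
```

```text
((618.3837280273438, 56.190940856933594), (156.2689208984375, 283.654052734375), 5.978065490722656) [[525.90326  189.10918 ]
 [555.4451   -93.00234 ]
 [710.8642   -76.727295]
 [681.3223   205.38422 ]]
sleeve (602.481689453125, -339.225830078125) 23.443593978881836 0.08755406831863682 182
sleeve (465.1730651855469, -338.6349182128906) 23.68737030029297 0.08724482843583722 184
shell ((451.84710693359375, 149.07275390625), (70.40660095214844, 52.57074737548828), 2.2432098388671875) 0.0297900030377437
shell ((460.91436767578125, 27.260547637939453), (68.23340606689453, 43.955074310302734), 0.03335101157426834) 0.02948967858121765
pin (568.0888671875, 124.5042724609375) 13.758886337280273 0.11195586304837687
blade ((610.4701538085938, 23.66299819946289), (11.332935333251953, 58.51325988769531), 7.193969249725342) 0.1044179971655335
bracket ((611.4612426757812, -97.16035461425781), (64.01004028320312, 114.21052551269531), 89.8028335571289) [[ 554.2462   -128.96867 ]
 [ 668.45605  -129.3617  ]
 [ 668.6763    -65.352036]
 [ 554.46643   -64.959015]]
```

```bash
python3 - <<'E'
from h import *
robot.goto([.53,.09,.27],[np.pi,0,np.pi/2+.1]); snap('wrist','w1'); print(robot.sense()['tcp_pos'],robot.sense()['t'])
robot.goto([.53,-.06,.27],[np.pi,0,np.pi/2+.1]); snap('wrist','w2');
s=robot.sense();print(s['tcp_pos'],s['t'],s['joint_pos'])
E
```

```text
[0.52993271 0.09111727 0.26985304] 2.5167
[ 0.53022414 -0.05849614  0.26985185] 3.2167 [-0.33646285  0.18918408  0.43200278  1.81137001 -0.08675647  1.15969281
  1.79644438]
```

View pics/w1.png

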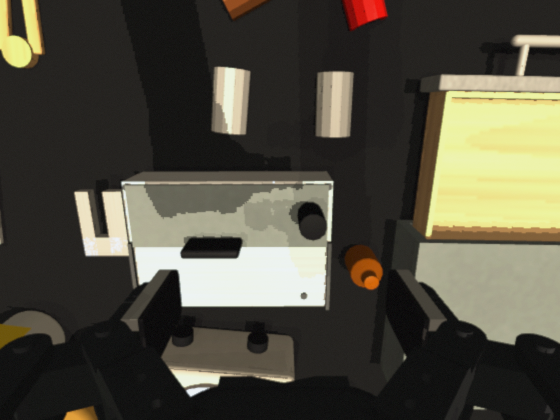

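View pics/w2.png

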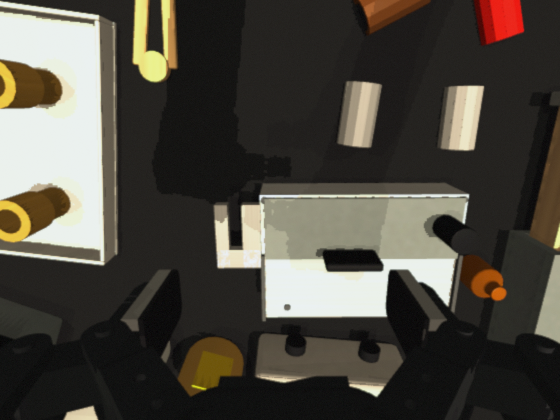

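```bash
python3 - <<'E'
from h import *
for n in ['w1','w2']:
    f=load(n);R=np.array(f['R']);print(n,-R.T@np.array(f['t']),R[2])
print(robot.sense()['tcp_rot'])
f=load('w2');cv2.imwrite('pics/w2c.png',cv2.resize(f['image'][175:325,205:480,::-1],None,fx=2.9,fy=2.9,interpolation=cv2.INTER_NEAREST))
E
```

```text
w1 [0.45797115 0.08308877 0.43361573] [ 0.28587493  0.02998917 -0.95779757]
w2 [ 0.45810732 -0.06754506  0.43368118] [ 0.28615828  0.02986843 -0.95771672]
[-3.14147965e+00 -7.27134770e-04  1.67294684e+00]
```

View pics/w2c.png

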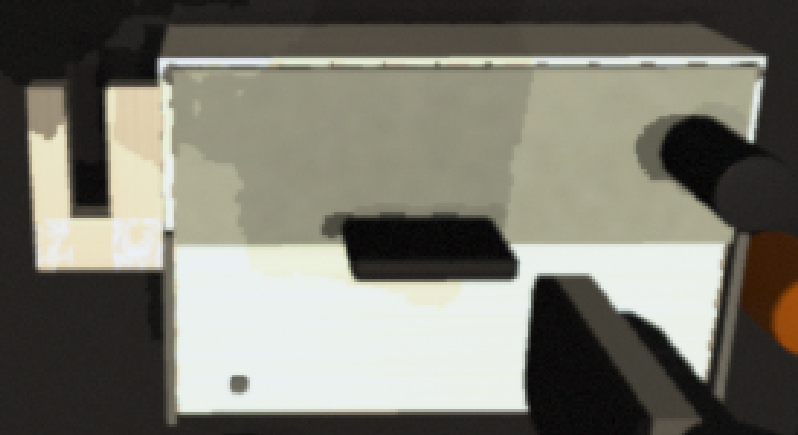

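```bash
python3 - <<'E'
from h import *
f=load('w2');g=cv2.cvtColor(f['image'],cv2.COLOR_RGB2GRAY).astype(float)
for v in [212,222,232,240]: print(v,g[v,208:265].astype(int))
for u in [233,236,239,218,250]: print(u,g[195:275,u].astype(int))
E
```

```text
212 [ 34  35  34  34  37  55 100 141 144 144 145 144 145 143 144 146 145 144
 131  89  55  40  30  29  26  27  26  26  26  26  24  14  49 145 224 227
 223 212 209 209 210 212 210 207 209 210 210 211 210 208 212 204 198 234
 233 219 192]
222 [ 33  35  34  35  34  49 116 196 226 227 225 213 162 156 177 217 228 229
 227 200  90  54  34  29  28  26  28  27  29  27  25  23  36 111 193 219
 208 208 207 204 208 209 209 206 207 208 209 208 208 207 208 195 182 233
 235 220 155]
232 [ 36  34  34  33  36  36  56 143 221 228 226 228 227 227 227 227 227 227
 227 212 142  73  32  14  14  10  12  12  11  13  14  11  16  60 149 221
 226 226 227 227 227 228 228 227 227 228 228 228 229 226 224 214 188 224
 238 238 227]
240 [ 35  35  33  34  33  36  42  90 171 223 225 227 228 227 227 227 227 227
 227 223 190  90  42  19  16  14  10  14  13  13  12  16  14  47 140 220
 225 225 226 226 226 227 227 227 227 227 227 227 227 227 228 223 218 235
 238 227 184]
233 [ 25  29  29  29  27  28  26  27  26  28  28  27  26  27  28  26  27  27
  26  26  27  26  26  26  27  26  27  26  26  28  27  27  27  29  28  18
  
[... 797 characters left out ...]
23 220
 164  85  42  36  35  35  35  34]
218 [ 22  22  22  19  20  19  24  50  62  73 115 139 145 144 145 143 144 145
 145 144 144 144 145 144 143 153 213 225 227 227 228 227 227 227 227 227
 227 226 226 226 225 226 226 225 225 225 226 225 225 226 226 226 225 225
 225 225 224 227 228 229 225 226 226 225 223 227 229 226 228 231 228 220
 168  91  43  36  33  33  33  35]
250 [ 21  20  21  22  22  21  25  48  60  89 186 210 210 209 210 210 210 210
 209 210 209 209 209 209 209 209 208 209 209 209 208 209 220 227 229 229
 228 228 228 227 227 227 227 228 228 227 227 227 227 227 227 227 227 226
 228 233 234 230 226 226 225 226 227 229 235 238 239 240 237 234 233 226
 167  86  40  36  34  35  35  35]
```

```bash
python3 - <<'E'
from h import *
f=load('w2')
z=.065
L=plane(f,[227.1,228.7],[212,240],z);Rr=plane(f,[240.7,241.75],[212,240],z)
print(L,Rr,(L-Rr)*1000)
E_=plane(f,[233,236,239],[249.45]*3,z);print('end',E_);F=plane(f,[218,250],[204.6,204.7],z);print('front',F)
O=plane(f,[214.3,215.6],[222,240],z);print('outer',O)
d=L[1]-L[0];d2=Rr[1]-Rr[0];d3=O[1]-O[0]
print([np.degrees(np.arctan2(q[1],q[0])) for q in(d,d2,d3)]); e=F[0]-F[1];print(np.degrees(np.arctan2(e[0],-e[1])))
# depth check
P=cloud(f);print(np.median(P[220:240,217:225,2]),np.median(P[252:262,220:250,2]))
# block edges: white/top back edge & front edge lines, blade, pin
g=cv2.cvtColor(f['image'],cv2.COLOR_RGB2GRAY)
x,y,zz=P[...,0],P[...,1],P[...,2]
m=(zz>.055)&(zz<.062)&(x>.5)&(y>-.09)&(y<.2)
# back edge at columns
pts=[]
for u in range(270,380,8):
    col=g[300:335,u].astype(float); k=np.argmin(np.diff(col)); pts.append((u,300+k+.5))
print(pts); B=plane(f,[p[0] for p in pts],[p[1] for p in pts],.06)
p=np.polyfit(B[:,1],B[:,0],1);print('back edge slope deg',np.degrees(np.arctan(-p[0])),B[0],B[-1])
pts=[]
for u in range(275,450,12):
    col=g[185:205,u].astype(float); k=np.argmax(np.diff(col)); pts.append((u,185+k+.5))
print(pts); B=plane(f,[p[0] for p in pts],[p[1] for p in pts],.06)
p=np.polyfit(B[:,1],B[:,0],1);print('front edge slope deg',np.degrees(np.arctan(-p[0])),B[0],B[-1])
for n in('w1','w2'):
    f=load(n);P=cloud(f);m=(P[...,2]>.106)&(P[...,2]<.118)&(P[...,0]<.6)&(P[...,1]>.08)
    m[:, :290]=0
    v,u=np.nonzero(m);q=plane(f,u,v,.112);c,r=cv2.minEnclosingCircle(q[:,:2].astype(np.float32)*1000);print('pin',c,r,len(u),q[:,:2].mean(0))
    m=(P[...,2]>.098)&(P[...,2]<.109)&(abs(P[...,0]-.61)<.03)&(abs(P[...,1]-.025)<.05)
    v,u=np.nonzero(m);q=plane(f,u,v,.105);r=cv2.minAreaRect(q[:,:2].astype(np.float32)*1000);print('blade',r,len(u))
E
```

```text
[[ 0.57695678 -0.11733577  0.065     ]
 [ 0.60984563 -0.11378874  0.065     ]] [[ 0.57548328 -0.102424    0.065     ]
 [ 0.60839881 -0.09912667  0.065     ]] [[  1.4735087  -14.91177028   0.        ]
 [  1.44682334 -14.66207398   0.        ]]
end [[ 0.62089498 -0.10829198  0.065     ]
 [ 0.62055974 -0.10489309  0.065     ]
 [ 0.6202245  -0.10149411  0.065     ]]
front [[ 0.56946217 -0.12769775  0.065     ]
 [ 0.5661294  -0.09282499  0.065     ]]
outer [[ 0.58997978 -0.13087539  0.065     ]
 [ 0.61129783 -0.12850521  0.065     ]]
[np.float64(6.155490992946397), np.float64(5.720544714995378), np.float64(6.3441939395525795)]
5.4591437926136335
0.06550371986562359 0.06544942144421335
[(270, np.float64(317.5)), (278, np.float64(316.5)), (286, np.float64(316.5)), (294, np.float64(316.5)), (302, np.float64(316.5)), (310, np.float64(316.5)), (318, np.float64(316.5)), (326, np.float64(316.5)), (334, np.float64(316.5)), (342, np.float64(316.5)), (350, np.float64(316.5)), (358, np.float64(316.5)), (366, np.float64(316.5)), (374, np.float64(316.5))]
back edge slope deg 5.847165483542928 [ 0.7089
[... 264 characters left out ...]
(194.5)), (371, np.float64(193.5)), (383, np.float64(193.5)), (395, np.float64(193.5)), (407, np.float64(193.5)), (419, np.float64(193.5)), (431, np.float64(193.5)), (443, np.float64(193.5))]
front edge slope deg 6.139937198209481 [ 0.55324214 -0.06662566  0.06      ] [0.53391721 0.11725253 0.06      ]
pin (567.23828125, 123.54057312011719) 14.3370943069458 627 [0.56720345 0.12342511]
blade ((608.4451904296875, 23.349170684814453), (12.104103088378906, 60.041839599609375), 7.259950637817383) 604
pin (566.978759765625, 122.67254638671875) 15.549674987792969 652 [0.5673615  0.12222859]
blade ((608.8318481445312, 21.826305389404297), (12.432116508483887, 59.22567367553711), 5.6272873878479) 627
```

```bash
cat >> h.py <<'E'
CY=np.radians(5.9); EX=np.array([np.cos(CY),np.sin(CY),0]); EY=np.array([-np.sin(CY),np.cos(CY),0])
def st(msg=''):
    s=robot.sense();print(msg,'t%.2f'%s['t'],'tcp',s['tcp_pos'].round(4),'rot',s['tcp_rot'].round(3),'F',s['wrist_force'].round(1),'op %.3f'%s['opening'])
    return s
DN=[np.pi,0,np.pi/2+CY]
E
python3 - <<'E'
from h import *
robot.goto([.567,.123,.15],DN)
robot.move_straight([.567,.123,.084],vel=.12); st()
robot.grip(0,strength=40); st('grip')
robot.move_straight([.567,.123,.165],vel=.1); s=st('up')
snap('wrist','w3')
E
```

```text
t4.81 tcp [0.5678 0.1226 0.0848] rot [ 3.14  -0.     1.673] F [ 0.2 -0.9  0.5] op 1.005
grip t5.40 tcp [0.5674 0.1232 0.0845] rot [ 3.141 -0.     1.674] F [-0.4  0.9  3.7] op 0.289
up t6.36 tcp [0.5664 0.1229 0.1642] rot [-3.14   0.     1.674] F [-0.2  0.8 -1.1] op 0.290
```

View pics/w3.png

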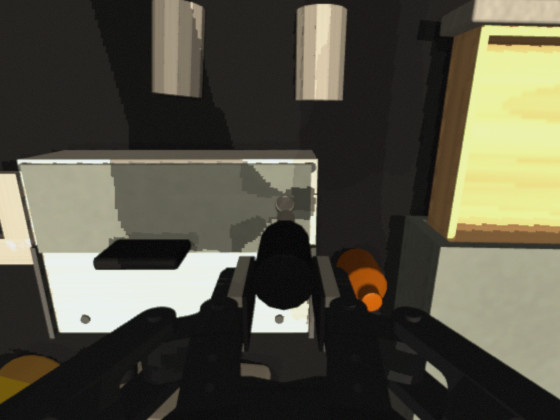

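```bash
python3 - <<'E'
from h import *
seat=np.array([.6126,-.1061,0])
p=seat-.004*EX
robot.goto([p[0],p[1],.165],DN); st()
hit=robot.move_straight([p[0],p[1],.135],vel=.08,contact_N=4); st(hit)
snap('wrist','w4')
E
```

```text
t7.33 tcp [ 0.6087 -0.104   0.1645] rot [-3.141e+00 -2.000e-03  1.676e+00] F [-0.2  0.4 -1.1] op 0.298
False t7.86 tcp [ 0.6084 -0.1063  0.1344] rot [-3.141 -0.     1.674] F [ 0.1 -0.4 -0.6] op 0.296
```

View pics/w4.png

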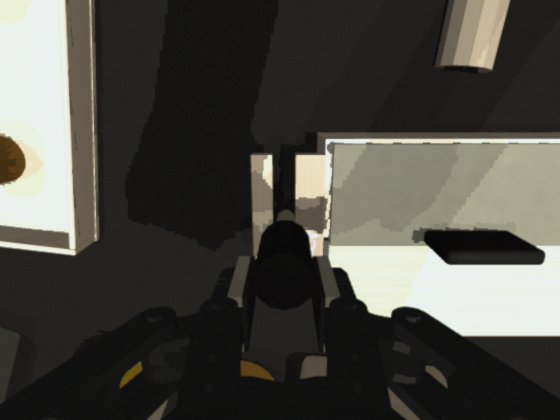

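```bash
python3 - <<'E'
from h import *
seat=np.array([.6126,-.1061,0]); p=seat-.004*EX
hit=robot.move_straight([p[0],p[1],.082],vel=.06,contact_N=5); st(hit)
E
```

```text
True t8.69 tcp [ 0.6081 -0.1062  0.0846] rot [-3.140e+00 -1.000e-03  1.674e+00] F [0.1 0.7 4.5] op 0.295
```

```bash
python3 - <<'E'
from h import *
robot.grip(0.6); s=st('rel')
p=s['tcp_pos']; robot.move_straight([p[0],p[1],.17],vel=.15)
robot.grip(1.0)
robot.move_straight([p[0]-.05,p[1]+.05,.27],vel=.3);snap('wrist','w5'); st()
E
```

```text
rel t9.06 tcp [ 0.6067 -0.106   0.0835] rot [-3.137e+00 -1.000e-03  1.674e+00] F [-0.2 -0.8 -0.1] op 0.599
 t10.83 tcp [ 0.5563 -0.0563  0.2696] rot [-3.137e+00 -1.000e-03  1.674e+00] F [-0.4 -0.1 -0.6] op 0.995
```

View pics/w5.png

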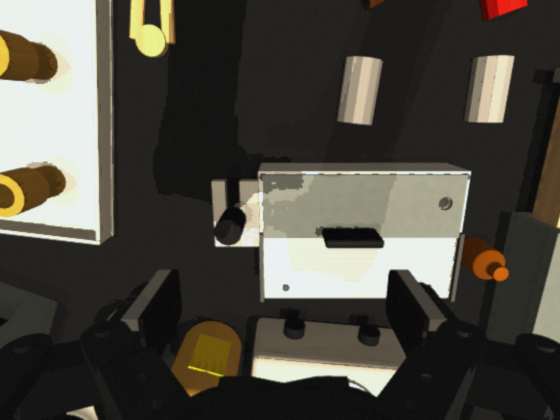

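```bash
python3 - <<'E'
from h import *
f=load('top0');P=cloud(f);m=(P[...,2]>.02)&(P[...,0]>.72)&(P[...,0]<1)&(abs(P[...,1])<.2)
for y in np.arange(-.15,.15,.03):
    q=P[m&(abs(P[...,1]-y)<.015)]; q=q[q[:,2]<.4]; print(round(y,2),len(q),np.percentile(q[:,0],2).round(3),np.percentile(q[:,2],98).round(3))
f=load('w5');P=cloud(f);m=(P[...,2]>.106)&(P[...,2]<.118)&(P[...,0]<.64)&(P[...,1]<-.07)&(P[...,1]>-.14);m[300:]=0
v,u=np.nonzero(m);q=plane(f,u,v,.112);c,r=cv2.minEnclosingCircle(q[:,:2].astype(np.float32)*1000);print('pin',c,r,np.median(P[m][:,2]))
print('hole',plane(f,445,203,.065))
for yaw in (CY,CY+np.pi,CY-np.pi): 
    for p in ([.6087,.0225,.083],[.684,.0303,.083],[.6087,.0225,.2]):
        print(yaw,robot.inverse_kinematics(p,[np.pi,0,yaw]))
E
```

```text
-0.15 394 0.781 0.204
-0.12 543 0.783 0.205
-0.09 222 0.789 0.152
-0.06 584 0.77 0.096
-0.03 746 0.758 0.1
0.0 728 0.766 0.103
0.03 768 0.771 0.103
0.06 733 0.766 0.102
0.09 752 0.758 0.101
0.12 624 0.771 0.097
pin (607.75927734375, -105.1972885131836) 14.60270881652832 0.11224873813936878
hole [0.56864397 0.12362627 0.065     ]
0.10297442586766545 [-0.51376303  0.54874894  0.56257388  1.84194059 -0.37643575  0.85843785
  0.33560432]
0.10297442586766545 [-0.48740223  0.66378619  0.57748267  1.65115976 -0.4247344   0.95481314
  0.34532855]
0.10297442586766545 [-0.55158543  0.41090198  0.60138964  1.73729282 -0.26001251  1.07386067
  0.23905829]
3.2445670794574584 [ 0.57137846  0.72013768 -0.99405841  1.77675917  0.69554965  1.04054946
  2.55904728]
3.2445670794574584 [ 0.50396629  0.83102923 -0.9960544   1.58551     0.74800928  1.14680108
  2.57847349]
3.2445670794574584 [ 0.6719675   0.65012111 -1.17618893  1.66622657  0.62761352  1.25824445
  2.60827324]
-3.038618227722128 [ 0.57137846  0.72013768 -0.99405841  1.77675917  0.69554965  1.04054946
  2.55904728]
-3.038618227722128 [ 0.50396629  0.83102923 -0.9960544   1.58551     0.74800928  1.14680108
  2.57847349]
-3.038618227722128 [ 0.6719675   0.65012111 -1.17618893  1.66622657  0.62761352  1.25824445
  2.60827324]
```

```bash
python3 - <<'E'
from h import *
o=[np.pi,0,CY]
b=np.array([.6087,.0225,.083])
robot.goto(b+[0,0,.09],o)
robot.move_straight(b,vel=.15); robot.grip(0,strength=40); s=st('grip')
e=b+EX*.079
hit=robot.move_straight(e,vel=.06,contact_N=25); s=st(hit)
print(np.dot(s['tcp_pos']-b,EX))
robot.grip(.5); st()
p=robot.sense()['tcp_pos']; robot.move_straight([p[0],p[1],.2],vel=.2); robot.grip(1)
robot.goto([.52,0.03,.27],DN); snap('wrist','w6'); snap('top','top1'); st()
E
```

```text
grip t13.68 tcp [0.6105 0.0227 0.0835] rot [ 3.141 -0.004  0.103] F [ 5.3  1.2 -1.8] op 0.081
False t15.15 tcp [0.6851 0.0305 0.0834] rot [-3.14   0.005  0.103] F [-3.6  0.5  7. ] op 0.077
0.07685017836386789
 t15.58 tcp [0.687  0.0306 0.0827] rot [3.142e+00 1.000e-03 1.030e-01] F [ 0.5  0.2 -0.5] op 0.501
 t18.12 tcp [0.5204 0.0299 0.2696] rot [-3.141  0.     1.673] F [-0.3 -0.1 -0. ] op 1.002
```

View pics/w6.png

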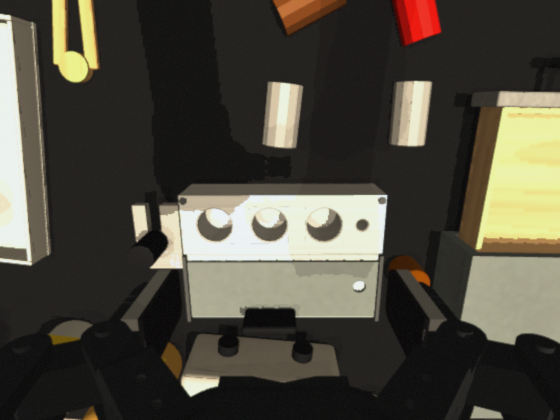

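View pics/top1.png

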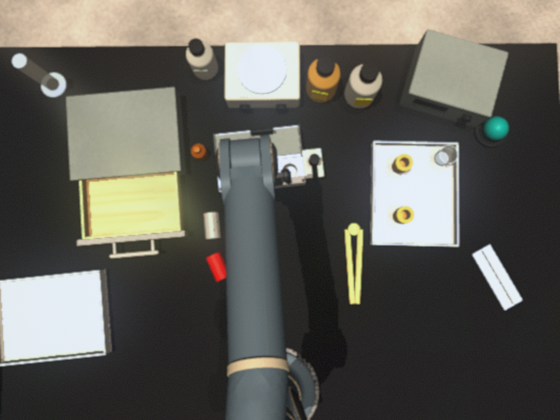

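```bash
python3 - <<'E'
from h import *
f=load('w6');P=cloud(f)
m=((P[...,2]<.052)).astype(np.uint8); m[:200]=0;m[250:]=0;m[:,:190]=0;m[:,375:]=0
n,l,s,c=cv2.connectedComponentsWithStats(m)
C=[]
for i in range(1,n):
    if s[i,4]<80: continue
    ct=cv2.findContours((l==i).astype(np.uint8),cv2.RETR_EXTERNAL,cv2.CHAIN_APPROX_NONE)[0][0][:,0]
    q=plane(f,ct[:,0],ct[:,1],.06)*1000
    (cc,r)=cv2.minEnclosingCircle(q[:,:2].astype(np.float32)); e=cv2.fitEllipse(q[:,:2].astype(np.float32))
    print(s[i],'circ',np.round(cc,1),round(r,1),'ell',np.round(e[0],1),np.round(e[1],1)); C.append(e[0])
hole=np.array([.5680,.1235])
for k in (43,105,167): print((hole-k/1000*EY[:2])*1000)
# blade position now
m=(P[...,2]>.098)&(P[...,2]<.109)&(P[...,0]>.66)&(P[...,0]<.71)&(abs(P[...,1]-.03)<.04)
q=P[m];print('blade',q.mean(0) if len(q) else None)
cv2.imwrite('pics/w6c.png',cv2.resize(f['image'][175:270,170:395,::-1],None,fx=3.5,fy=3.5,interpolation=cv2.INTER_NEAREST))
E
```

```text
[199 208  33  32 800] circ [584.  -41.2] 19.1 ell [583.9 -41.3] [35.1 36.9]
[253 208  34  31 814] circ [577.1  19.6] 19.0 ell [577.5  19.5] [35.3 37.4]
[307 208  34  31 804] circ [570.7  80.2] 19.2 ell [571.1  80.4] [35.1 37.3]
[572.42007908  80.72777886]
[578.79321636  19.0562042 ]
[585.16635364 -42.61537046]
blade [0.68342697 0.03039491 0.10384362]
```

View pics/w6c.png

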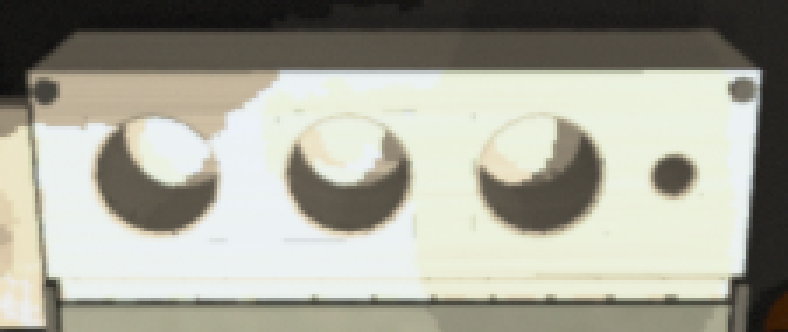

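```bash
python3 - <<'E'
from h import *
o=[np.pi,0,CY]
robot.goto([.54,-.31,.28],o); f=snap('wrist','w7'); st()
P=cloud(f)
m=((P[...,2]>.080)&(P[...,2]<.094)&(P[...,1]<-.28)&(P[...,1]>-.4)&(P[...,0]<.66)).astype(np.uint8)
n,l,s,c=cv2.connectedComponentsWithStats(m)
for i in range(1,n):
    if s[i,4]<60: continue
    v,u=np.nonzero(l==i); q=plane(f,u,v,.087)*1000
    cc,r=cv2.minEnclosingCircle(q[:,:2].astype(np.float32));print(s[i],np.round(cc,1),round(r,1),np.median(P[l==i][:,2]))
E
```

```text
t19.46 tcp [ 0.5409 -0.308   0.2796] rot [-3.14  -0.     0.107] F [-0.1  0.7 -0.1] op 1.001
[ 188  179   44   43 1061] [ 466.5 -339.3] 23.8 0.0870990338680709
[ 315  192   44   43 1029] [ 602.1 -340.1] 23.9 0.08718191251918926
```

View pics/w7.png

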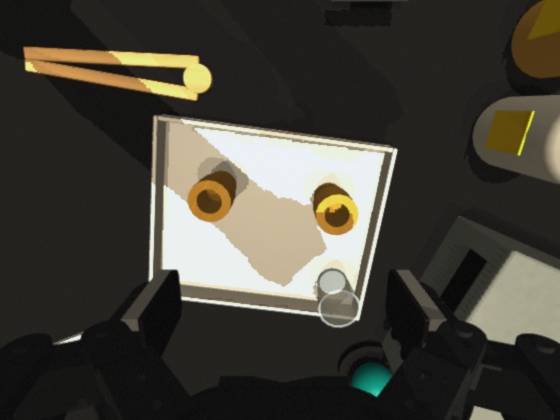

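```bash
cat >> h.py <<'E'
O=[np.pi,0,CY]
def pick(x,y):
    robot.goto([x,y,.15],O); robot.move_straight([x,y,.067],vel=.12); st('at')
    robot.grip(0,strength=60); st('grip'); robot.move_straight([x,y,.2],vel=.2); return st('up')
E
python3 - <<'E'
from h import *
pick(.6021,-.340)
b=[.5712,.0808]
robot.goto([b[0],b[1],.2],O); st()
robot.move_straight([b[0],b[1],.133],vel=.12); st(); snap('wrist','w8')
E
```

```text
at t20.94 tcp [ 0.6026 -0.3405  0.068 ] rot [ 3.14e+00 -1.00e-03  1.03e-01] F [-0.1 -0.2 -0.3] op 0.997
grip t21.71 tcp [ 0.6021 -0.34    0.067 ] rot [-3.142  0.     0.103] F [0.  0.9 0.3] op -0.003
up t22.52 tcp [ 0.6015 -0.3393  0.1987] rot [-3.14e+00  2.00e-03  1.03e-01] F [-0.2  0.3 -0.6] op 0.001
 t24.08 tcp [0.5716 0.0792 0.2001] rot [ 3.141 -0.     0.101] F [-0.2 -0.4  0.3] op 0.001
 t24.79 tcp [0.5718 0.0804 0.1335] rot [ 3.141e+00 -1.000e-03  1.020e-01] F [0.5 0.1 1. ] op 0.000
```

View pics/w8.png

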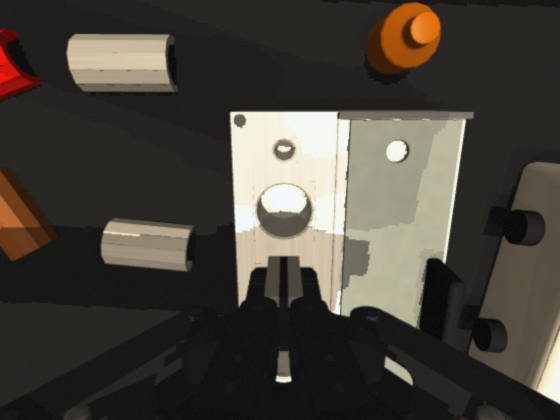

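```bash
python3 - <<'E'
from h import *
robot.move_straight([.5712,.0808,.2],vel=.3)
robot.grip(1.0)
robot.goto([.54,-.30,.28],O); f=snap('wrist','w9'); snap('top','top2'); snap('scene','scene2');st()
E
```

```text
t27.60 tcp [ 0.5408 -0.2983  0.2796] rot [-3.141  0.     0.106] F [-0.7  0.  -0.1] op 0.999
```

View pics/w9.png

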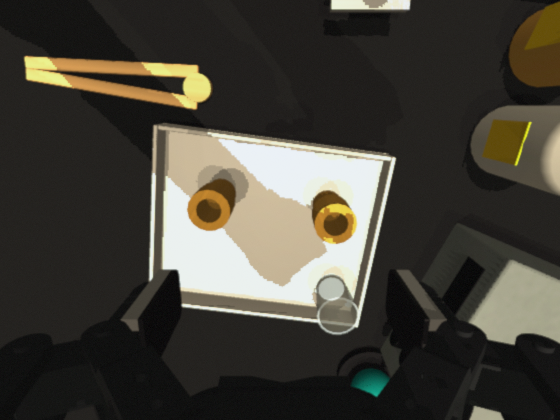

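View pics/top2.png

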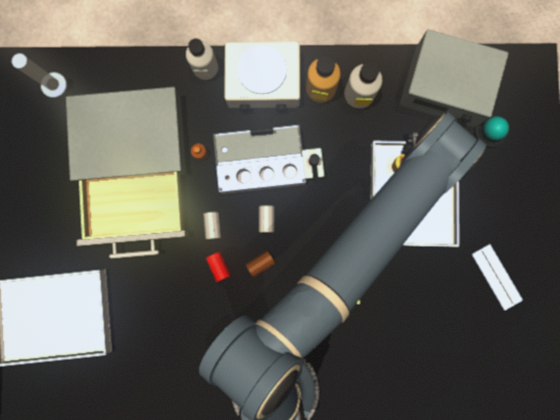

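View pics/scene2.png

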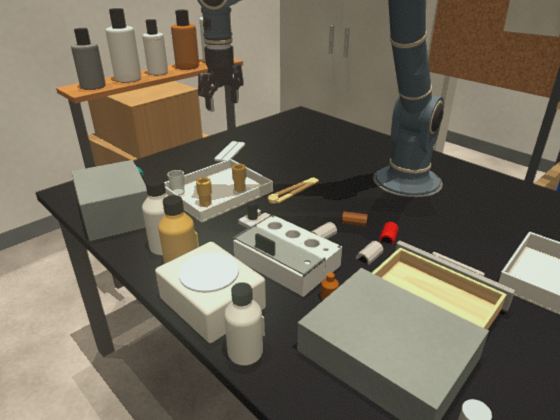

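```bash
cat >> h.py <<'E'
def sleeves(f):
    P=cloud(f)
    m=((P[...,2]>.080)&(P[...,2]<.094)&(P[...,1]<-.28)&(P[...,1]>-.42)&(P[...,0]<.66)).astype(np.uint8)
    n,l,s,c=cv2.connectedComponentsWithStats(m)
    for i in range(1,n):
        if s[i,4]<60: continue
        v,u=np.nonzero(l==i); q=plane(f,u,v,.087)*1000
        cc,r=cv2.minEnclosingCircle(q[:,:2].astype(np.float32));print(s[i],np.round(cc,1),round(r,1),np.median(P[l==i][:,2]))
E
python3 - <<'E'
from h import *
sleeves(load('w9')); st()
f=load('scene2');P=cloud(f)
for u,v in [(204,182),(239,168),(222,80)]: print(P[v,u])
R=np.array(f['R']);
for X in ([.602,-.34,.087],[.54,-.298,.28],[.466,-.339,.087]):
    c=R@np.array(X)+f['t'];print(c[0]/c[2]*f['fx']+f['cx'],c[1]/c[2]*f['fy']+f['cy'])
E
```

```text
[ 187  188   44   43 1054] [ 467.4 -339.7] 24.0 0.08711949622604898
[ 314  202   43   42 1022] [ 602.7 -339.7] 24.1 0.08717344507702598
 t27.60 tcp [ 0.5408 -0.2983  0.2796] rot [-3.141  0.     0.106] F [-0.7  0.  -0.1] op 0.999
[ 0.59266579 -0.35050301  0.07343521]
[ 0.45655274 -0.34800668  0.07537922]
[ 0.55260586 -0.27663098  0.39315386]
203.10309702857336 180.22333797500897
223.70026112666102 117.64351676917862
238.31279214417972 166.54602188527772
```

```bash
python3 - <<'E'
from h import *
f=load('scene2');P=cloud(f)
m=(abs(P[...,0]-.54)<.1)&(abs(P[...,1]+.30)<.1)&(P[...,2]>.12)&(P[...,2]<.5)
q=P[m];i=np.argsort(q[:,2])[:400:40];print(q[i].round(3), len(q))
cv2.imwrite('pics/s2c.png',cv2.resize(f['image'][20:200,150:300,::-1],None,fx=4,fy=3.3))
s=robot.sense();print(s['joint_pos'],robot.inverse_kinematics(s['tcp_pos'],s['tcp_rot']))
print(-np.array(load('w9')['R']).T@load('w9')['t'])
E
```

```text
[[ 0.589 -0.287  0.314]
 [ 0.592 -0.286  0.324]
 [ 0.598 -0.295  0.331]
 [ 0.597 -0.3    0.338]
 [ 0.597 -0.295  0.345]
 [ 0.589 -0.281  0.352]
 [ 0.494 -0.289  0.36 ]
 [ 0.582 -0.281  0.364]
 [ 0.582 -0.302  0.367]
 [ 0.607 -0.276  0.37 ]] 2037
[-0.17863285  0.41094577  0.86001646  1.62377586 -0.32417186  1.25770945
  0.84737092] [-0.17869904  0.41097589  0.86012526  1.62377907 -0.32422502  1.25772276
  0.84742185]
[ 0.53398078 -0.22621557  0.44326512]
```

View pics/s2c.png

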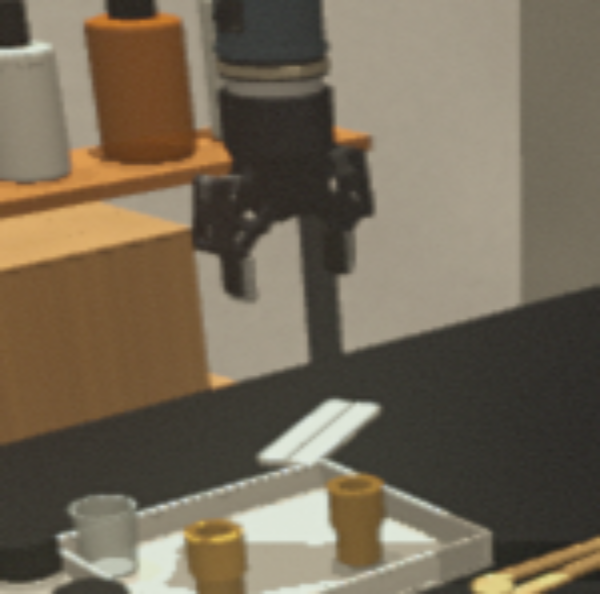

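```bash
python3 - <<'E'
from h import *
f=load('w9');P=cloud(f);t=np.array([.5408,-.2983,.2796])
for v in range(270,330,6): print(v,[(u,(P[v,u]-t).round(3).tolist()) for u in (165,176,400,392)])
f=load('w8');P=cloud(f);t=np.array([.5718,.0804,.1335])
print('closed')
for v in range(250,310,6): print(v,[(u,(P[v,u]-t).round(3).tolist()) for u in (275,284,294)])
E
```

```text
270 [(165, [-0.046, 0.006, 0.039]), (176, [-0.043, 0.006, 0.037]), (400, [0.045, 0.015, 0.039]), (392, [0.042, 0.015, 0.038])]
276 [(165, [-0.045, 0.006, 0.044]), (176, [-0.042, 0.003, 0.038]), (400, [0.043, 0.016, 0.044]), (392, [0.042, 0.013, 0.039])]
282 [(165, [-0.043, 0.006, 0.049]), (176, [-0.042, 0.001, 0.038]), (400, [0.042, 0.015, 0.048]), (392, [0.043, 0.01, 0.039])]
288 [(165, [-0.042, 0.005, 0.051]), (176, [-0.042, -0.002, 0.038]), (400, [0.042, 0.013, 0.05]), (392, [0.043, 0.008, 0.04])]
294 [(165, [-0.042, 0.003, 0.052]), (176, [-0.042, -0.004, 0.04]), (400, [0.043, 0.011, 0.049]), (392, [0.043, 0.006, 0.041])]
300 [(165, [-0.042, 0.001, 0.052]), (176, [-0.041, -0.005, 0.041]), (400, [0.043, 0.009, 0.05]), (392, [0.043, 0.004, 0.042])]
306 [(165, [-0.042, -0.001, 0.053]), (176, [-0.041, -0.008, 0.042]), (400, [0.043, 0.007, 0.051]), (392, [0.044, 0.001, 0.043])]
312 [(165, [-0.042, -0.004, 0.052]), (176, [-0.041, -0.01, 0.042]), (400, [0.044, 0.004, 0.051]), (392, [0.044, -0.001, 0.043])]
318 [(165, [-0.041, -0.005, 0.054]), (176, [-0.04, -0.012, 0.043]), (400, [0.043, 
[... 423 characters left out ...]
 0.011, 0.032]), (294, [0.004, 0.011, 0.032])]
268 [(275, [-0.004, 0.01, 0.036]), (284, [-0.0, 0.011, 0.038]), (294, [0.004, 0.011, 0.037])]
274 [(275, [-0.004, 0.01, 0.043]), (284, [-0.0, 0.01, 0.041]), (294, [0.004, 0.011, 0.043])]
280 [(275, [-0.003, 0.011, 0.048]), (284, [-0.0, 0.01, 0.047]), (294, [0.003, 0.011, 0.048])]
286 [(275, [-0.003, 0.01, 0.052]), (284, [-0.0, 0.01, 0.051]), (294, [0.003, 0.011, 0.052])]
292 [(275, [-0.003, 0.01, 0.056]), (284, [-0.0, 0.01, 0.055]), (294, [0.003, 0.011, 0.056])]
298 [(275, [-0.003, 0.01, 0.059]), (284, [-0.0, 0.009, 0.057]), (294, [0.003, 0.01, 0.058])]
304 [(275, [-0.003, 0.012, 0.066]), (284, [0.0, 0.007, 0.058]), (294, [0.003, 0.012, 0.065])]
```

```bash
python3 - <<'E'
from h import *
for n,t in (('wrist0',[.1973,.645,.2098]),('w2',[.5302,-.0585,.2699]),('w5',[.5563,-.0563,.2696]),('w9',[.5408,-.2983,.2796])):
    f=load(n);P=cloud(f); print(n,(P[276,176]-t).round(3),(P[272,165]-t).round(3),f['range_z'][276,176])
E
```

```text
wrist0 [-0.02  -0.039  0.038] [-0.023 -0.041  0.04 ] 0.13868944
w2 [-0.003 -0.045  0.038] [-0.006 -0.048  0.041] 0.13877855
w5 [-0.002 -0.043  0.039] [-0.005 -0.047  0.042] 0.13952477
w9 [-0.042  0.003  0.038] [-0.046  0.006  0.041] 0.13933279
```

```bash
sed -i 's/robot.move_straight(\[x,y,.067\],vel=.12)/print(robot.move_straight([x,y,.034],vel=.1,contact_N=8))/; s/robot.goto(\[x,y,.15\],O)/robot.goto([x,y,.13],O)/' h.py
python3 - <<'E'
from h import *
s=pick(.6023,-.340); 
if s['opening']>.3:
    b=[.5712,.0808]
    robot.goto([b[0],b[1],.18],O); st()
    robot.move_straight([b[0],b[1],.103],vel=.12,contact_N=6); st(); snap('wrist','w10')
E
```

```text
False
at t29.42 tcp [ 0.6028 -0.3405  0.0348] rot [ 3.141e+00 -1.000e-03  1.030e-01] F [ 0.1 -0.2  0.3] op 0.998
grip t29.88 tcp [ 0.6026 -0.3403  0.0348] rot [ 3.141e+00 -1.000e-03  1.030e-01] F [-1.7  0.6  4.8] op 0.521
up t30.86 tcp [ 0.6016 -0.3391  0.1983] rot [-3.14e+00  2.00e-03  1.03e-01] F [ 0.8 -0.2 -2.6] op 0.522
 t32.42 tcp [0.5717 0.0792 0.1803] rot [ 3.141e+00 -1.000e-03  1.010e-01] F [-0.8 -0.5 -2.1] op 0.518
 t33.21 tcp [0.5719 0.0805 0.1036] rot [ 3.141e+00 -1.000e-03  1.020e-01] F [-0.2 -0.5 -1.7] op 0.520
```

View pics/w10.png

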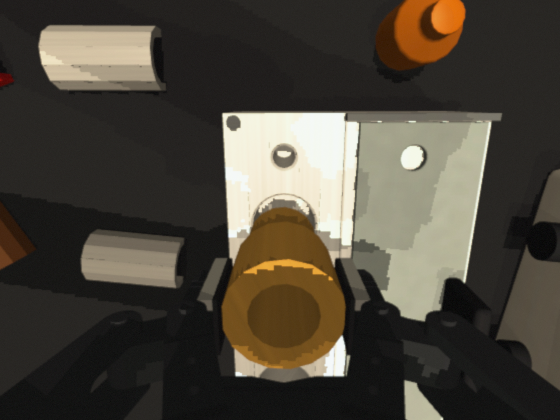

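```bash
python3 - <<'E'
from h import *
b=[.5712,.0808]
h=robot.move_straight([b[0],b[1],.0465],vel=.04,contact_N=12); st(h)
E
```

```text
True t34.53 tcp [0.5721 0.0817 0.0488] rot [-3.14e+00 -1.00e-03  1.03e-01] F [-0.5  0.8  3.6] op 0.524
```

```bash
python3 - <<'E'
from h import *
robot.grip(.8); p=st()['tcp_pos']
robot.move_straight([p[0],p[1],.15],vel=.2); robot.grip(1.0)
robot.goto([.5,-.2,.2],O)
s=pick(.4668,-.3395)
if s['opening']>.3:
    b=[.5779,.0195]
    robot.goto([b[0],b[1],.18],O); st()
    robot.move_straight([b[0],b[1],.103],vel=.12,contact_N=6); st(); snap('wrist','w11')
E
```

```text
t34.89 tcp [0.5726 0.0829 0.0483] rot [-3.14e+00 -2.00e-03  1.04e-01] F [0.6 0.4 0.2] op 0.797
False
at t38.79 tcp [ 0.4672 -0.34    0.0346] rot [ 3.141e+00 -1.000e-03  1.030e-01] F [-0.3  0.1  0.4] op 0.998
grip t39.25 tcp [ 0.4668 -0.3398  0.0347] rot [ 3.141e+00 -1.000e-03  1.030e-01] F [-1.4 -0.5  5.1] op 0.521
up t40.23 tcp [ 0.4661 -0.3386  0.1986] rot [-3.14e+00  2.00e-03  1.03e-01] F [ 0.1  0.4 -3.1] op 0.525
 t41.64 tcp [0.5778 0.0174 0.1802] rot [ 3.141 -0.     0.1  ] F [-0.1 -0.2 -2.7] op 0.521
 t42.43 tcp [0.5786 0.019  0.1036] rot [ 3.141e+00 -1.000e-03  1.020e-01] F [ 0.5 -0.4 -1.7] op 0.521
```

View pics/w11.png

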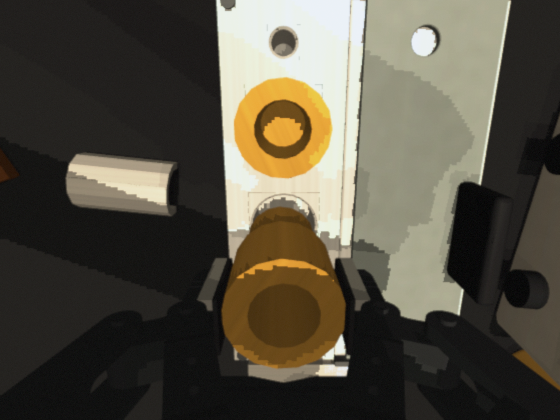

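First sleeve sits in bore 2; second is held above bore 1 (bore rim visible around 285,205).

```bash
python3 - <<'E'
from h import *
b=[.5779,.0195]
h=robot.move_straight([b[0],b[1],.0465],vel=.04,contact_N=12); s=st(h)
if s['tcp_pos'][2]<.0505:
    robot.grip(.8); p=st()['tcp_pos']
    robot.move_straight([p[0],p[1],.15],vel=.2); robot.grip(1.0)
    robot.goto([.50,.10,.28],DN); f=snap('wrist','w12'); st()
E
```

```text
True t43.76 tcp [0.5792 0.0198 0.0488] rot [-3.141e+00 -2.000e-03  1.030e-01] F [-1.6  0.1  4.5] op 0.525
 t44.12 tcp [0.5801 0.0204 0.0484] rot [ 3.141 -0.004  0.104] F [0.4 1.2 0.4] op 0.797
 t46.12 tcp [0.4999 0.0994 0.2792] rot [-3.140e+00  1.000e-03  1.672e+00] F [ 0.2 -0.3 -0. ] op 1.003
```

View pics/w12.png

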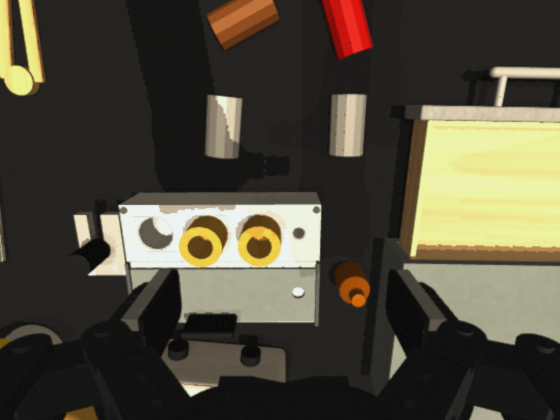

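```bash
python3 - <<'E'
from h import *
for n,t in (('w10',[.5719,.0805,.1036]),('w11',[.5786,.019,.1036])):
    f=load(n);P=cloud(f)
    for v in range(254,290,4): print(v,[(P[v,u]-t).round(3).tolist() for u in (212,219,346,352)])
f=load('w12');P=cloud(f)
m=((P[...,2]>.012)&(P[...,2]<.04)&(P[...,1]<.19)&(P[...,1]>-.02)&(P[...,0]<.52)&(P[...,0]>.38)).astype(np.uint8);m[180:]=0
m=cv2.morphologyEx(m,cv2.MORPH_OPEN,np.ones((3,3)))
n,l,s,c=cv2.connectedComponentsWithStats(m)
for i in range(1,n):
    if s[i,4]<200: continue
    v,u=np.nonzero(l==i);
    for zz in (.02,.025):
        q=plane(f,u,v,zz)*1000; r=cv2.minAreaRect(q[:,:2].astype(np.float32)); print(s[i],zz,np.round(r[0],1),np.round(r[1],1),r[2])
    Q=P[l==i]; print(np.percentile(Q[:,2],[5,50,95]).round(3)); top=Q[Q[:,2]>.022]; r=cv2.minAreaRect((top[:,:2]*1000).astype(np.float32)); print('top',r, f['image'][l==i].mean(0))
E
```

```text
254 [[-0.053, -0.051, -0.103], [-0.047, -0.051, -0.103], [0.043, -0.015, -0.044], [0.046, -0.013, -0.039]]
258 [[-0.053, -0.055, -0.105], [-0.027, 0.008, 0.028], [0.026, 0.013, 0.028], [0.046, -0.016, -0.04]]
262 [[-0.053, -0.059, -0.104], [-0.027, 0.007, 0.031], [0.025, 0.013, 0.031], [0.028, 0.013, 0.032]]
266 [[-0.029, 0.008, 0.035], [-0.026, 0.008, 0.036], [0.025, 0.013, 0.035], [0.027, 0.013, 0.035]]
270 [[-0.028, 0.007, 0.038], [-0.025, 0.008, 0.039], [0.024, 0.013, 0.038], [0.026, 0.014, 0.04]]
274 [[-0.028, 0.008, 0.043], [-0.025, 0.008, 0.043], [0.024, 0.013, 0.042], [0.026, 0.013, 0.042]]
278 [[-0.027, 0.007, 0.044], [-0.024, 0.008, 0.045], [0.023, 0.013, 0.045], [0.025, 0.013, 0.046]]
282 [[-0.026, 0.008, 0.049], [-0.024, 0.008, 0.049], [0.022, 0.013, 0.049], [0.025, 0.013, 0.048]]
286 [[-0.026, 0.009, 0.053], [-0.023, 0.008, 0.052], [0.022, 0.013, 0.052], [0.024, 0.013, 0.051]]
254 [[-0.053, -0.051, -0.103], [-0.047, -0.051, -0.103], [0.043, -0.015, -0.043], [0.046, -0.013, -0.039]]
258 [[-0.053, -0.055, -0.103], [-0.027, 0.008, 0.029], [0.026, 0.013, 0.028], [0.046, -0.0
[... 644 characters left out ...]
 0.008, 0.052], [0.022, 0.013, 0.052], [0.024, 0.013, 0.052]]
[ 206   95   35   63 1938] 0.02 [460.3  23.4] [38.1 70.6] 89.7422866821289
[ 206   95   35   63 1938] 0.025 [459.9  24.2] [37.6 69.8] 89.7422866821289
[0.014 0.023 0.027]
top ((459.8577575683594, 22.858413696289062), (69.99896240234375, 28.39736557006836), 0.5096430778503418) [162.67956656 151.39060888 129.37254902]
[ 331   94   35   62 1929] 0.02 [443.2 169.5] [70.  38.4] 5.579684257507324
[ 331   94   35   62 1929] 0.025 [443.1 168.6] [69.1 38. ] 5.5796709060668945
[0.015 0.024 0.027]
top ((442.9630432128906, 170.66883850097656), (69.43685150146484, 28.754533767700195), 5.833751201629639) [175.12960083 161.11664075 136.45049248]
```

```bash
python3 - <<'E'
from h import *
f=load('top1');P=cloud(f)
m=((P[...,2]>.014)&(P[...,2]<.032)&(P[...,1]>.2)&(P[...,1]<.56)&(P[...,0]>.36)&(P[...,0]<.65)).astype(np.uint8)
m=cv2.morphologyEx(m,cv2.MORPH_OPEN,np.ones((5,5)))
n,l,s,c=cv2.connectedComponentsWithStats(m);
for i in range(1,n):
    if s[i,4]>300:
        r=cv2.minAreaRect((P[l==i][:,:2]*1000).astype(np.float32));print(s[i],r,cv2.boxPoints(r).round())
h=np.clip(P[...,2]/.1*255,0,255).astype(np.uint8)
cv2.imwrite('pics/dr.png',np.hstack([cv2.resize(f['image'][80:260,60:195,::-1],None,fx=2.9,fy=3.2),cv2.applyColorMap(cv2.resize(h[80:260,60:195],None,fx=2.9,fy=3.2,interpolation=0),cv2.COLORMAP_JET)]))
for p,o in (([.46,.0235,-.025],np.pi/2),([.443,.169,-.025],np.pi/2+.1),([.48,.35,.0],np.pi/2),([.48,.35,.1],np.pi/2),([.443,.169,.1],np.pi/2+.1)):
    print(robot.inverse_kinematics(p,[np.pi,0,o]))
E
```

```text
[  86  172   91   65 5027] ((502.76959228515625, 389.12908935546875), (157.36778259277344, 244.61795043945312), 4.740651607513428) [[414. 505.]
 [434. 261.]
 [591. 274.]
 [571. 518.]]
[-0.51134363  0.53755616  0.46316916  2.23507616 -0.5261665   0.4729544
  1.94185372]
[-0.77987235  0.54115181  0.41131112  2.2027231  -0.46288288  0.47937971
  1.66554447]
[-1.0070474   0.62675748  0.41711206  1.91613816 -0.38846445  0.67812106
  1.21685868]
[-1.06536135  0.48829805  0.48968867  1.86303238 -0.29489668  0.86207336
  1.14055384]
[-0.92887787  0.315232    0.57422558  2.13654694 -0.24872982  0.75337132
  1.47652333]
```

View pics/dr.png

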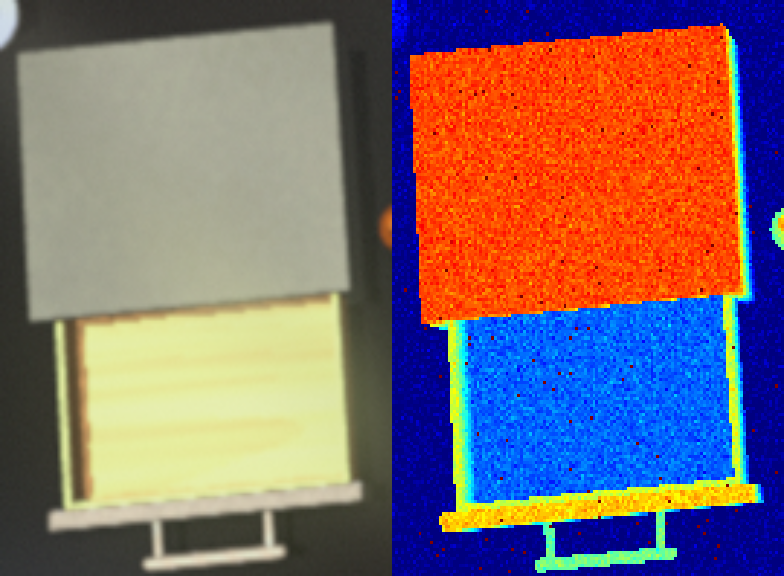

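```bash
cat >> h.py <<'E'
def pickshell(x,y,yaw):
    o=[np.pi,0,np.pi/2+yaw]
    robot.goto([x,y,.09],o); robot.grip(.75)
    h=robot.move_straight([x,y,-.032],vel=.06,contact_N=5); s=st(('table',h))
    z=s['tcp_pos'][2]
    robot.move_straight([x,y,z+.006],vel=.05)
    robot.grip(0,strength=50); s=st('grip'); z0=s['tcp_pos'][2]
    robot.move_straight([x,y,.12],vel=.12); st('up'); return z0
E
python3 - <<'E'
from h import *
z0=pickshell(.460,.0235,.005); print(z0); snap('wrist','w13')
E
```

```text
('table', True) t49.08 tcp [ 0.46    0.0235 -0.0267] rot [-3.141 -0.     1.576] F [-1.7  0.5  7.5] op 0.749
grip t49.72 tcp [ 0.46    0.0234 -0.0205] rot [-3.139  0.     1.576] F [-0.9 -0.6  6.2] op 0.447
up t51.04 tcp [0.4594 0.0235 0.1194] rot [-3.138e+00  1.000e-03  1.576e+00] F [-0.   0.  -1.9] op 0.456
-0.0204994938348532
```

View pics/w13.png

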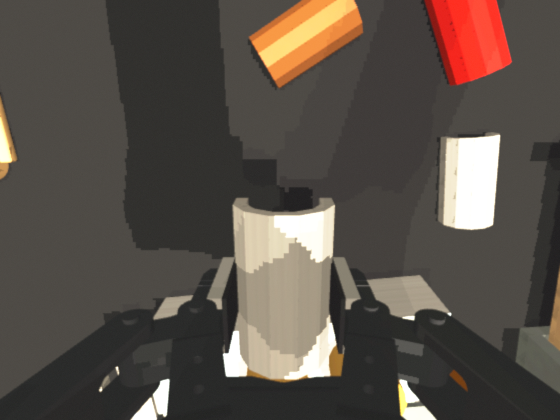

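```bash
cat >> h.py <<'E'
def place(x,y):
    o=[np.pi,0,np.pi/2+.083]
    robot.goto([x,y,.13],o)
    h=robot.move_straight([x,y,-.003],vel=.07,contact_N=5); st(('floor',h))
    robot.grip(.7); st(); robot.move_straight([x,y,.13],vel=.2)
E
python3 - <<'E'
from h import *
place(.507,.335)
robot.goto([.44,.17,.27],[np.pi,0,np.pi/2+.083]); robot.grip(1.0)
robot.goto([.42,.25,.27],[np.pi,0,np.pi/2+.083]);f=snap('wrist','w14'); st()
P=cloud(f)
m=((P[...,2]>.012)&(P[...,2]<.04)&(P[...,1]<.22)&(P[...,1]>.08)&(P[...,0]<.52)&(P[...,0]>.38)).astype(np.uint8)
m=cv2.morphologyEx(m,cv2.MORPH_OPEN,np.ones((3,3)))
n,l,s,c=cv2.connectedComponentsWithStats(m)
for i in range(1,n):
    if s[i,4]<200: continue
    v,u=np.nonzero(l==i);q=plane(f,u,v,.02)*1000; r=cv2.minAreaRect(q[:,:2].astype(np.float32)); print(s[i],r)
E
```

```text
('floor', True) t53.97 tcp [0.5075 0.335  0.0016] rot [3.141 0.    1.654] F [ 0.8 -0.3  4.5] op 0.449
 t54.31 tcp [ 5.054e-01  3.342e-01 -1.000e-04] rot [-3.138e+00  2.000e-03  1.654e+00] F [-0.7 -0.8 -0.5] op 0.699
 t56.88 tcp [0.4201 0.2498 0.2698] rot [-3.142e+00  1.000e-03  1.654e+00] F [-0.6  0.   0.4] op 0.995
[ 200  152   35   59 1814] ((442.71893310546875, 172.48516845703125), (71.47618103027344, 38.21092987060547), 5.445067882537842)
```

View pics/w14.png

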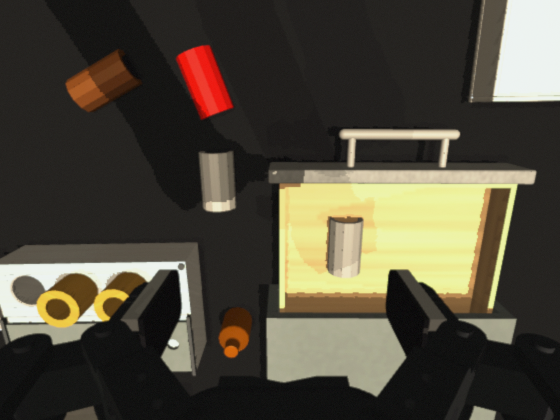

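```bash
python3 - <<'E'
from h import *
pickshell(.443,.171,.096)
if robot.sense()['opening']>.3:
    place(.498,.435)
    robot.goto([.42,.25,.27],[np.pi,0,np.pi/2+.083]);robot.grip(1.0);f=snap('wrist','w15'); st()
    robot.goto([.42,-.25,.3],DN); snap('top','top3'); snap('scene','scene3'); snap('wrist','w16'); st()
E
```

```text
('table', True) t59.79 tcp [ 0.443   0.1709 -0.0267] rot [-3.141 -0.     1.667] F [-1.1 -1.2  6. ] op 0.758
grip t60.42 tcp [ 0.4429  0.1711 -0.0205] rot [-3.139e+00  1.000e-03  1.667e+00] F [-1.6  0.   4.1] op 0.450
up t61.74 tcp [0.4424 0.1708 0.1194] rot [-3.138e+00  2.000e-03  1.667e+00] F [-0.5 -0.2 -1.8] op 0.450
('floor', True) t64.47 tcp [0.4984 0.435  0.0016] rot [3.141 0.    1.654] F [1.2 0.2 4.5] op 0.453
 t64.81 tcp [ 4.963e-01  4.340e-01 -4.000e-04] rot [-3.138e+00  3.000e-03  1.654e+00] F [ 0.4 -0.1 -0.6] op 0.703
 t67.01 tcp [0.4201 0.2501 0.2697] rot [-3.141e+00  1.000e-03  1.654e+00] F [-0.5  0.8 -0.7] op 1.001
 t68.97 tcp [ 0.4206 -0.249   0.2998] rot [-3.141 -0.     1.676] F [-0.1  0.2  0.7] op 1.000
```

View pics/w15.png

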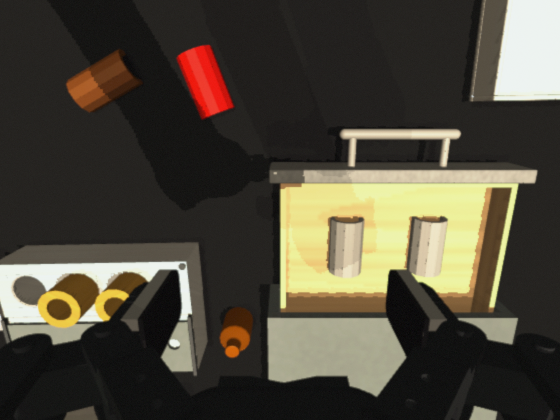

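View pics/top3.png

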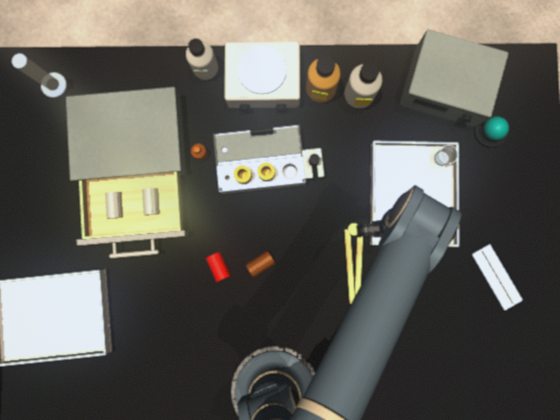

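View pics/scene3.png

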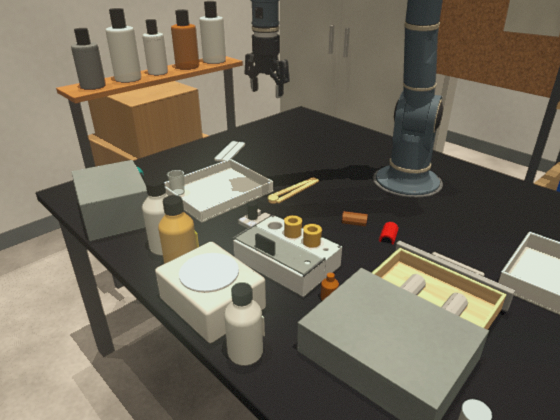

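Everything is placed. I'll do a last check on the sleeve heights, pin and cover before handing in.

```bash
python3 - <<'E'
from h import *
f=load('top3');P=cloud(f)
for nm,lo,hi,bx in (('sleeve2',.09,.115,(.53,.61,.05,.12)),('sleeve1',.09,.115,(.53,.61,-.015,.05)),('pin',.104,.12,(.57,.64,-.14,-.07)),('blade',.097,.112,(.66,.71,-.02,.08))):
    x,y,z=P[...,0],P[...,1],P[...,2]; m=(z>lo)&(z<hi)&(x>bx[0])&(x<bx[1])&(y>bx[2])&(y<bx[3])
    q=P[m]; c,r=cv2.minEnclosingCircle((q[:,:2]*1000).astype(np.float32)); A=np.c_[q[:,:2],np.ones(len(q))]; k=np.linalg.lstsq(A,q[:,2],rcond=None)[0]
    print(nm,np.round(c,1),round(r,1),'z',np.median(q[:,2]).round(4),'slope',k[:2].round(3),len(q))
E
```

```text
sleeve2 [572.9  81.3] 23.3 z 0.1012 slope [0.039 0.032] 180
sleeve1 [579.   20.1] 22.8 z 0.1016 slope [0.019 0.016] 171
pin [ 608.8 -104.1] 13.9 z 0.112 slope [0.046 0.003] 94
blade [685.1  30.9] 29.3 z 0.1055 slope [0.199 0.001] 96
```

```bash
python3 -c "
from h import *
robot.close_job(); st()"
```

```text
the job is handed in; nothing more can be done
the job is handed in; nothing more can be done
```

The job is done and handed in at about 69 s on the robot's clock; no verdict is reported.

**What I did:** I drew the lock pin out, hung it in the notch and let go. Then I slid the dust cover back to its stop. The two brass sleeves that were present went into bores 2 and 1. The two grey shells that were present went into the drawer. I left the red and brown look-alikes alone.

**What the last checks showed:**
- **Sleeves:** both collar tops read about 101 mm, which is the height for fully home. Their centres are within about 2 mm of the measured bores. The fitted tilts were at most 0.05 rad, but depth noise makes that figure rough.
- **Pin:** the head top reads 112 mm, so the shoulder sits on the bracket. It is about 4 mm in front of the seat, by choice, against the 10 mm allowed.
- **Cover:** the handle moved about 76 mm by picture, which matches the end stop within measuring error.
- **Shells:** both lie flat on the drawer floor in the pictures. I did not measure their final positions.
- **Bystanders:** the beaker, tongs and glass pot look unmoved.

**What failed or disagreed:**
- **First sleeve grasp:** it closed on air and disturbed nothing. Camera depth put the shut fingertips about 23 mm behind the reported TCP, where `robot.nose_length` says 11 mm ahead. I allowed for this in every later grasp, and the table contact when picking up the shells agreed with it.
- **Knocked shell:** one shell was moved aside during the run, so I located it again before picking it up.

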